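Put the piled lids back on the consumables jars

TASK

The four steel jars of blood-draw consumables stand open and their lids are piled on the bench. Put each jar's own lid back on it, right way up and properly seated on the rim, so that all four jars are closed. Set the lids down, don't drop them, and leave the jars standing where they are and the tube block and the water bottle alone.

Things in the scene. Friction and masses are not known exactly. Their poses are not given: they have to be found in the camera images.
- lid_large: The largest of four round steel lids, 90 g: flat flange 70 mm across, 9 mm thick (grip its edge), over a black locating boss 48 mm across, 6 mm high. Origin: centre of the boss's underside; flange 6 to 15 mm above it; z up. Starts at the bottom of the pile, on the bench; it rests on its boss, so 6 mm is free under the flange.
- lid_medium: The second largest of four round steel lids, 70 g: flat flange 61 mm across, 9 mm thick (grip its edge), over a black locating boss 39 mm across, 6 mm high. Origin: centre of the boss's underside; flange 6 to 15 mm above it; z up. Starts on lid_large; it rests on its boss, so 6 mm is free under the flange.
- lid_small: The second smallest of four round steel lids, 50 g: flat flange 51 mm across, 9 mm thick (grip its edge), over a black locating boss 29 mm across, 6 mm high. Origin: centre of the boss's underside; flange 6 to 15 mm above it; z up. Starts on lid_medium; it rests on its boss, so 6 mm is free under the flange.
- lid_tiny: The smallest of four round steel lids, 35 g: flat flange 40 mm across, 9 mm thick (grip its edge), over a black locating boss 18 mm across, 6 mm high. Origin: centre of the boss's underside; flange 6 to 15 mm above it; z up. Starts on lid_small, top of the pile (piled right way up, by size, slightly out of line); it rests on its boss, so 6 mm is free under the flange.
- jar_tiny: The smallest of four open round steel jars, loose on the bench, about 220 g: 33 mm across, 50 mm high, mouth 27 mm (wall 3), filled with small parts to 10 mm below the rim. Origin: centre of the underside; z up. Its lid is lid_tiny: the boss enters the mouth with 4.5 mm play all round and the flange rests on the rim (lid origin then 44 mm above the jar's).
- jar_small: The second smallest of four open round steel jars, loose on the bench, about 300 g: 44 mm across, 60 mm high, mouth 38 mm (wall 3), filled with small parts to 10 mm below the rim. Origin: centre of the underside; z up. Its lid is lid_small: the boss enters the mouth with 4.5 mm play all round and the flange rests on the rim (lid origin then 54 mm above the jar's).
- jar_medium: The second largest of four open round steel jars, loose on the bench, about 380 g: 54 mm across, 70 mm high, mouth 48 mm (wall 3), filled with small parts to 10 mm below the rim. Origin: centre of the underside; z up. Its lid is lid_medium: the boss enters the mouth with 4.5 mm play all round and the flange rests on the rim (lid origin then 64 mm above the jar's).
- jar_large: The largest of four open round steel jars, loose on the bench, about 480 g: 63 mm across, 80 mm high, mouth 57 mm (wall 3), filled with small parts to 10 mm below the rim. Origin: centre of the underside; z up. Its lid is lid_large: the boss enters the mouth with 4.5 mm play all round and the flange rests on the rim (lid origin then 74 mm above the jar's).
- tube_block: Bystander: dark wooden block 55 x 150 mm holding two rows of capped blood tubes, 95 mm high in all, standing loose at one side of the jars. Origin: centre of the underside; y along its length.
- water_bottle: Bystander: clear water bottle with a blue cap, 62 mm across, 200 mm high, standing loose at the other side of the jars. Origin: centre of the underside; z up.
There are look-alikes about, which are no part of the job. What is shaped like the lid_large but blue or yellow is not meant.

How it is judged:
At the end, for the whole second after the job is handed in: Each of the four lids lies level on its own jar with its boss in the mouth and its flange on the rim (centred within 7 mm, height within 2.5 mm), at rest; every jar stands upright within 25 mm of where it stood at the start (horizontal distance between lid_tiny and jar_tiny below 0.007 m and z of lid_tiny in the frame of jar_tiny between 0.0415 and 0.0465 m and angle between each of lid_tiny, lid_small, lid_medium, lid_large's own z axis and vertical below 0.08 rad and angle between each of jar_tiny, jar_small, jar_medium, jar_large's own z axis and vertical below 0.05 rad and distance of each of jar_tiny, jar_small, jar_medium, jar_large from where it was at the start of the episode below 0.025 m and linear speed of each of lid_tiny, jar_tiny, lid_small, jar_small, lid_medium, jar_medium, lid_large, jar_large below 0.02 m/s and horizontal distance between lid_small and jar_small below 0.007 m and z of lid_small in the frame of jar_small between 0.0515 and 0.0565 m and horizontal distance between lid_medium and jar_medium below 0.007 m and z of lid_medium in the frame of jar_medium between 0.0615 and 0.0665 m and horizontal distance between lid_large and jar_large below 0.007 m and z of lid_large in the frame of jar_large between 0.0715 and 0.0765 m); the robot touches nothing.
It fails at once if a lid is dropped (falls free faster than 0.75 m/s, a fall of about 3 cm) ((contact force between the fingers and lid_tiny below 0.05 N and linear speed of lid_tiny above 0.75 m/s) or (contact force between the fingers and lid_small below 0.05 N and linear speed of lid_small above 0.75 m/s) or (contact force between the fingers and lid_medium below 0.05 N and linear speed of lid_medium above 0.75 m/s) or (contact force between the fingers and lid_large below 0.05 N and linear speed of lid_large above 0.75 m/s)).
It fails at once if a jar is knocked over (angle between any of jar_tiny, jar_small, jar_medium, jar_large's own z axis and vertical above 0.6 rad).
It fails at once if the tube block or the water bottle is disturbed (moved more than 30 mm) (distance of any of tube_block, water_bottle from where it was at the start of the episode above 0.03 m).
It also fails if it takes over 96 s, if anything falls off the work surface, if the arm or the gripper's body presses on something with over 40 N, if the wrist force passes 120 N, or if a joint passes its speed limit or range.

ROBOT

A 7-joint arm with a two-finger parallel gripper is mounted at the origin on the work surface. World frame = base frame: x ahead of the robot, y to its left, z up, the work surface at z = 0. Lengths are in m, angles in rad, forces in N, time in s.
With the tool pointing down it reaches from about 0.35 to 0.9 m from the base axis. Payload 8.1 kg.
Tool frame: the origin (TCP) lies midway between the tips of the shut fingers; the grasp point (between the pads) lies 19 mm behind it; z points along the fingers, y is the line along which they close (so a half turn about z gives the same grasp; the last joint's range is limited). The gripper opens to 92 mm and grips with 3 to 60 N. Pads are 19 mm wide; open, the fingers measure 130 mm over their backs; the gripper's body (75 mm by 190 mm) begins 47 mm behind the grasp point.
Start: joints at [1.163, 0.434, 0.025, 1.573, -0.012, 1.134, -0.075], TCP at [0.188, -0.596, 0.227] pointing down, gripper open.
Joint ranges: [-2.62, 2.62], [-0.44, 2.09], [-1.27, 1.32], [0.08, 2.57], [-1.32, 4.46], [0.12, 2], [-2.74, 2.74]. Speed limits (rad/s): [2.22, 2.22, 3.01, 3.01, 3.14, 3.14, 3.14].

INTERFACE

Orientations are given as a rotation vector (axis times angle).
In Python, from cell import arm gives the robot as it stands.
- The arm moves only by the tool carry_out, never from a script. Its arguments are lists of equal length, an entry for each row: "claw": the finger opening in cm, from 0 to 9.18; "delta_pos": the shift along the tool's x, y, z in cm, a list of three; "angular": the turn, a rotation vector about the tool's x, y, z in rad, a list of three. In form: {"claw": [claw, ...], "delta_pos": [[dx, dy, dz], ...], "angular": [[ax, ay, az], ...]}. A call has 1 to 20 rows; each row shifts and turns the commanded pose from where the row before left it, along the tool's axes as they then stand; what a row does not reach is not made up. A row lasts 1/10 s, in which the tool goes at most 50 mm and 8.59 degrees, less where a joint would pass 70% of its speed; a pose out of reach is approached as far as the arm can. A call with a gripper value outside its range is refused whole. The fingers move at their own pace and stop on an object; "force" is the grip in N (left out, the last holds). Time passes only in rows, so rows that do not move let the fingers close. It gives the time, the measured TCP pose, the force, the opening and the grip force at its end, in the units of the state.
- arm.observe(): the state, without advancing time (a new reading comes with each control period).
- arm.get_image(name): name is "scene" or "top"; returns a dict with "frame" (384x512x3 uint8, red, green, blue), "mtx" (3x3 intrinsics, pixels), "dist" ([k1, k2, p1, p2, k3] as OpenCV has them; the pictures are not rectified), "T" (4x4, takes a point from camera to world coordinates). Camera axes: x right, y down, z forward; pixel columns grow to the right and rows downward; lengths in m; the calibration is good to about 2 mm. A picture is of the moment at which its call begins. There is no depth.
- arm.sign_off(): hands the job in; it is judged then, once.
Trained networks look in a picture, given as the dict that the camera call returned (one of the last four; its "shot" number tells which), for a name from the list of things; names that differ only in an ending like _2 or _b are one class to them, and where a whole thing is asked for, a point or a joint stands for the part that bears it (a point fixed in the world has none). Each returns a list of dicts, best first, with "conf" (0 to 1); they miss things now and then, are a little off and sometimes report something else, mostly with a low value. They report only what shows in the picture. A call takes as long as a camera call. They do not tell look-alikes from the thing itself.
- arm.look_for(label, picture): "centre" ([column, row] as shares, 0 to 1, of the picture: columns of its width, rows of its height, amid what is visible of it).
- arm.trace(label, picture): "region" (384x512 bool, what is visible of it) and "centre" ([column, row] as shares, 0 to 1, of the picture: columns of its width, rows of its height, amid what is visible of it).
- arm.place_of(label, picture): "centre" ([column, row] as shares, 0 to 1, of the picture: columns of its width, rows of its height: a listed point, or the origin of a listed thing).
The state is a dict: "clock": time; "joints": joint angles; "dq": joint speeds; "joint_efforts": joint torques, N m; "position": TCP position; "ee_rot": TCP orientation; "force": force on the tool from outside, world axes, zero at the start; "ft_torque": the same for the moment, N m; "width": opening from 0.0 (shut) to 1.0 (fully open); "gripper_force": force on a finger pad.
Only numpy, scipy, OpenCV 4.12 (cv2) and the standard library are available. Lean on these libraries where they do the work, as an engineer would, in place of code of your own. Each camera call takes 0.05 s, during which the arm holds its last target. There are 200 camera calls.

## Working session

There is one attempt and no reset: what is moved stays moved. The work goes in short steps, Python scripts to look and compute and a tool call to move; the robot and the scene stay as the last step left them, time stands still between calls to the robot, and variables do not carry over. Pictures are saved under pics/ and viewed, at most 14 in all, crops included, and the job is handed in when it is done.

Besides the shell and the picture viewer there is one more tool, called after "Emit:" as a command line: name --argument value ..., lists and objects as JSON in quotes. carry_out: Moves the arm, as the interface text tells. Its arguments: {"type":"object","properties":{"claw":{"type":"array","items":{"type":"number"}},"delta_pos":{"type":"array","items":{"type":"array","items":{"type":"number"}}},"angular":{"type":"array","items":{"type":"array","items":{"type":"number"}}},"force":{"type":"number"}},"required":["claw","delta_pos","angular"]}

```bash
mkdir -p pics; ls
cat > h.py <<'E'
import numpy as np, cv2
from cell import arm
def ray(p,uv):
    u=cv2.undistortPoints(np.array([[uv]],float),np.array(p['mtx']),np.array(p['dist']))[0,0]
    T=np.array(p['T']); d=T[:3,:3]@np.array([u[0],u[1],1.]); return T[:3,3],d
def atz(p,uv,z):
    o,d=ray(p,uv); return o+d*(z-o[2])/d[2]
def tri(p1,a,p2,b):
    A=np.zeros((3,3));B=np.zeros(3)
    for p,uv in((p1,a),(p2,b)):
        o,d=ray(p,uv); d=d/np.linalg.norm(d); P=np.eye(3)-np.outer(d,d); A+=P;B+=P@o
    return np.linalg.solve(A,B)
def proj(p,X):
    T=np.linalg.inv(np.array(p['T'])); r,_=cv2.Rodrigues(T[:3,:3])
    return cv2.projectPoints(np.array([X],float),r,T[:3,3],np.array(p['mtx']),np.array(p['dist']))[0][0,0]
def save(p,n): cv2.imwrite('pics/'+n,p['frame'][:,:,::-1])
E
python3 - <<'E'
from h import *
np.set_printoptions(precision=4,suppress=True)
P={n:arm.get_image(n) for n in('scene','top')}
for n,p in P.items(): save(p,n+'0.png'); print(n,np.array(p['T'])[:3,3],np.array(p['T'])[:3,2],p['mtx'][0][0])
for l in ['lid_tiny','lid_small','lid_medium','lid_large','jar_tiny','jar_small','jar_medium','jar_large','tube_block','water_bottle']:
    for n,p in P.items():
        for r in arm.place_of(l,p)[:3]: print(l,n,np.round(np.array(r['centre'])*[512,384],1),round(r['conf'],2))
print(arm.observe())
E
```

```text
pics
scene [ 1.1223 -0.8531  0.8258] [-0.4558  0.6715 -0.5843] 472.7127251317307
top [0.4416 0.0132 1.2658] [ 0.0885 -0.02   -0.9959] 384.047984069905
lid_tiny scene [227.7 286.2] 0.7
lid_tiny scene [209.7 216.9] 0.44
lid_tiny top [283.1 218.9] 0.42
lid_small scene [209.3 217.1] 0.6
lid_medium scene [203.3 224.1] 0.68
lid_medium top [282.2 220.1] 0.48
lid_large scene [175. 244.] 0.83
lid_large scene [260.5 213.4] 0.65
lid_large scene [203.7 229.7] 0.47
lid_large top [241.7 199.6] 0.73
lid_large top [282.8 222.2] 0.4
jar_tiny scene [294.2 214. ] 0.55
jar_tiny top [218.5 179.1] 0.4
jar_small scene [227.7 287.9] 0.87
jar_small top [320.6 167.1] 0.54
jar_medium scene [319.7 180.9] 0.97
jar_medium top [171.2 178.1] 0.79
jar_large scene [275.  245.3] 0.87
jar_large scene [323.5 153.2] 0.62
jar_large top [269.8 168.7] 0.59
tube_block scene [141.8 317.9] 0.58
tube_block top [379.3 199.3] 0.89
water_bottle scene [322.3 186.5] 0.65
water_bottle scene [324.1 151.5] 0.62
water_bottle top [108.3 205.8] 0.97
{'clock': 1.1, 'joints': array([ 1.1634,  0.4345,  0.025 ,  1.5732, -0.0116,  1.134 , -0.0751]), 'dq': array([ 0.0001,  0.0001,  0.0004,  0.001 ,  0.0002,  0.0004, -0.0009]), 'joint_efforts': array([ -0.    , -66.7684,   0.9842, -31.4813,  -0.0608,   0.0326,
        -0.    ]), 'position': array([ 0.1875, -0.5962,  0.2268]), 'ee_rot': array([3.1052, 0.4768, 0.    ]), 'force': array([ 0.1923, -0.5502,  0.8333]), 'ft_torque': array([-0.0316,  0.0187,  0.0082]), 'gripper_force': 0.0, 'width': 1.004205131176698}
```

View pics/scene0.png

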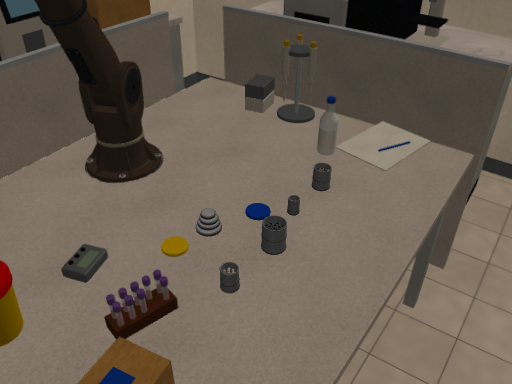

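View pics/top0.png

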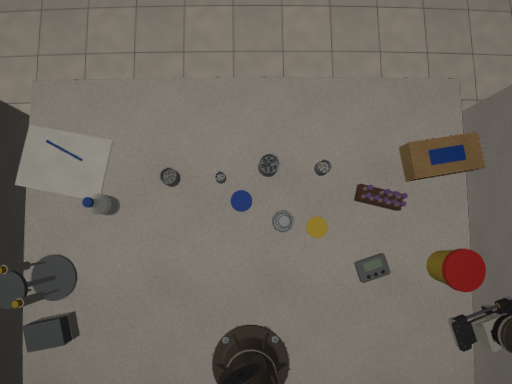

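Scene view: the pile is at (209,222). The jars are medium (321,177), tiny (294,205), large (274,235) and small (230,278). The look-alike discs are blue (258,211) and yellow (175,246). In the top view the pile is at (283,221) and the jars are at (170,177), (220,177), (269,165) and (322,167).

```bash
cat >> h.py <<'E'
from scipy.optimize import least_squares
J={'tiny':(.033,.050),'small':(.044,.060),'medium':(.054,.070),'large':(.063,.080)}
L={'tiny':.040,'small':.051,'medium':.061,'large':.070}
def hullc(p,c,parts):  # centroid of projected convex silhouette
    a=np.linspace(0,2*np.pi,48,endpoint=False); X=[]
    for d,z in parts: X+= [[c[0]+d/2*np.cos(t),c[1]+d/2*np.sin(t),c[2]+z] for t in a]
    T=np.linalg.inv(np.array(p['T'])); r,_=cv2.Rodrigues(T[:3,:3])
    q=cv2.projectPoints(np.array(X),r,T[:3,3],np.array(p['mtx']),np.array(p['dist']))[0].astype(np.float32)
    h=cv2.convexHull(q); m=cv2.moments(h); return np.array([m['m10']/m['m00'],m['m01']/m['m00']]),m['m00']
def fit(obs,parts,x0):  # obs: list of (picture, mask centroid)
    f=lambda c:np.concatenate([hullc(p,c,parts)[0]-m for p,m in obs])
    s=least_squares(f,x0); return s.x,s.fun
def cen(m):
    r,c=np.nonzero(m); return np.array([c.mean(),r.mean()]),len(r)
E
python3 - <<'E'
from h import *
np.set_printoptions(precision=4,suppress=True)
P={n:arm.get_image(n) for n in('scene','top')}
near={'medium':((321,177),(170,177)),'tiny':((294,205),(220,177)),'large':((274,235),(269,165)),'small':((230,278),(322,167))}
for k,(d,h) in J.items():
    obs=[]
    for i,n in enumerate(('scene','top')):
        best=None
        for lab in ['jar_'+k]+['jar_'+q for q in J if q!=k]:
            for r in arm.trace(lab,P[n]):
                c,a=cen(r['region'])
                if np.linalg.norm(c-near[k][i])<7 and (best is None): best=(c,a,lab,r['conf'])
        if best is None: print(k,n,'none');continue
        obs.append((P[n],best[0])); print(k,n,best)
    if len(obs)==2:
        x,f=fit(obs,[(d,0),(d,h)],[.7,0,0]); print(k,'POS',x,'res',f,'areas',[hullc(p,x,[(d,0),(d,h)])[1] for p,_ in obs])
for k in L:
    for n in P:
        for r in arm.trace('lid_'+k,P[n])[:3]: print('lid',k,n,cen(r['region']),round(r['conf'],2))
a=cv2.resize(P['scene']['frame'][195:245,180:240],None,fx=6.6,fy=10,interpolation=cv2.INTER_CUBIC)
a=cv2.resize(P['scene']['frame'][195:245,180:240],(480,400),interpolation=cv2.INTER_CUBIC)
b=cv2.resize(P['top']['frame'][201:241,263:303],(320,400)[:1]*2,interpolation=cv2.INTER_CUBIC); b=np.pad(b,((0,80),(0,0),(0,0)))
cv2.imwrite('pics/crop0.png',np.hstack([a,b])[:,:,::-1])
E
```

```text
tiny scene (array([293.1121, 204.574 ]), 223, 'jar_tiny', 0.51)
tiny top (array([220.0128, 176.9359]), 78, 'jar_tiny', 0.53)
tiny POS [0.6002 0.0904 0.001 ] res [-0.1857  0.0383 -0.0992 -0.1708] areas [228.79699414852075, 102.47847420617472]
small scene (array([229.3199, 276.9579]), 522, 'jar_small', 0.68)
small top none
medium scene (array([321.2386, 176.328 ]), 503, 'jar_medium', 0.78)
medium top (array([169.3137, 177.3199]), 322, 'jar_medium', 0.76)
medium POS [ 0.5999  0.2539 -0.0011] res [-0.4643  0.1638 -0.4259 -0.2005] areas [474.44939052616246, 301.7068221826339]
large scene (array([273.7192, 234.6193]), 901, 'jar_large', 0.88)
large top (array([268.1917, 164.9027]), 339, 'jar_large', 0.74)
large POS [ 0.6354 -0.0647 -0.0006] res [-0.1897 -0.0467 -0.3048 -0.3596] areas [893.4414960537106, 377.4561316485051]
lid tiny scene (array([207.6138, 213.5034]), 145) 0.49
lid medium scene (array([208.3769, 225.2846]), 130) 0.45
lid large scene (array([256.9251, 211.0317]), 347) 0.67
lid large scene (array([174.1016, 246.5312]), 433) 0.62
lid large scene (array([208.6033, 230.7826]), 184) 0.51
lid large top (array([241.0488, 200.6667]), 369) 0.82
lid large top (array([316.6279, 226.9273]), 344) 0.65
```

View pics/crop0.png

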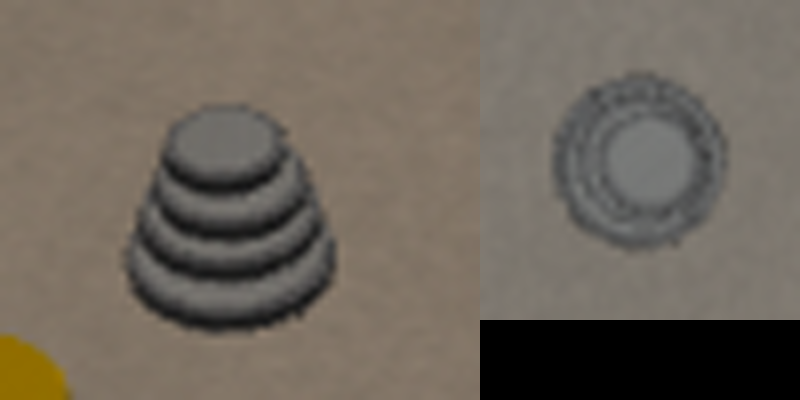

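The crop shows the pile in order. The tiny lid's top face is at scene (207.6,212.4) and top (284.0,220.8). The outline of the large lid is centred at top (282.5,220.6). The yellow look-alike lies clear of the pile at lower left, and the blue one is separate.

Run:
```python
from h import *
np.set_printoptions(precision=4,suppress=True)
P={n:arm.get_image(n) for n in('scene','top')}
S,T=P['scene'],P['top']
X=tri(S,(207.6,212.4),T,(284.0,220.8)); print('tiny lid top',X,'atz .06',atz(S,(207.6,212.4),.06),atz(T,(284,220.8),.06))
print('pile large from top at z~.011',atz(T,(282.5,220.6),.011))
# small jar in top: any label, plus local saturation/dark segmentation
for l in ('jar_tiny','jar_small','jar_large','jar_medium'):
    for r in arm.trace(l,T): 
        c=cen(r['region']); print(l,c,round(r['conf'],2))
def seg(p,c,w=16):
    u,v=c; f=cv2.cvtColor(p['frame'],cv2.COLOR_RGB2LAB).astype(float)[v-w:v+w+1,u-w:u+w+1]
    bg=np.median(np.concatenate([f[0],f[-1],f[:,0],f[:,-1]]),0); m=(np.linalg.norm((f-bg),axis=2)>14).astype(np.uint8)
    m=cv2.morphologyEx(m,cv2.MORPH_CLOSE,np.ones((5,5)))
    n,lab,st,ce=cv2.connectedComponentsWithStats(m); i=1+np.argmax(st[1:,4]); return ce[i]+[u-w,v-w],st[i,4]
for k,(a,b,w1,w2) in {'medium':((321,177),(170,177),20,16),'tiny':((294,205),(220,177),14,11),'large':((274,235),(269,165),24,18),'small':((230,278),(322,167),20,15)}.items():
    o=[seg(S,a,w1),seg(T,b,w2)]; d,h=J[k]
    x,f=fit([(S,o[0][0]),(T,o[1][0])],[(d,0),(d,h)],[.6,0,0]); print(k,o,x,f,[hullc(p,x,[(d,0),(d,h)])[1] for p in(S,T)])
o=seg(T,(283,221),16);print('pile top',o,atz(T,o[0],.011)); 
o2=seg(S,(209,222),22);x,f=fit([(S,o2[0]),(T,o[0])],[(.07,.006),(.07,.015),(.061,.03),(.051,.045),(.04,.06)],[.5,-.1,0]);print('pile fit',o2,x,f)
```

```text
tiny lid top [ 0.4553 -0.1108  0.0597] atz .06 [ 0.4563 -0.1106  0.06  ] [ 0.4546 -0.1114  0.06  ]
pile large from top at z~.011 [ 0.4558 -0.1115  0.011 ]
jar_small (array([322.9126, 167.0109]), 183) 0.65
jar_large (array([268.2932, 165.0445]), 382) 0.63
jar_medium (array([169.0474, 176.5328]), 274) 0.8
jar_medium (array([268.2756, 164.8399]), 381) 0.39
medium [(array([321.1406, 176.5582]), np.int32(498)), (array([169.8406, 176.6719]), np.int32(320))] [0.6016 0.2506 0.0008] [-0.3276  0.0847 -0.0459 -0.1737] [477.1370998274069, 302.13978164293803]
tiny [(array([293.2407, 204.9959]), np.int32(241)), (array([220.2017, 177.2269]), np.int32(119))] [0.5999 0.0902 0.0002] [-0.4603 -0.1408 -0.2037 -0.3386] [228.60976684489287, 102.28587052063085]
large [(array([271.2326, 231.6181]), np.int32(1092)), (array([268.3134, 164.9179]), np.int32(402))] [ 0.631  -0.0671  0.0089] [ 0.456  -0.0513  0.5238  0.5115] [901.6979958082084, 382.9802254291717]
small [(array([229.12  , 277.4209]), np.int32(575)), (array([322.3946, 167.2108]), np.int32(223))] [ 0.6281 -0.243  -0.0017] [-0.2488 -0.0347 -0.2656 -0.1989] [544.0156624084339, 201.14298514579423]
pile top (array([281.9544, 220.9023]), np.int32(307)) [ 0.4549 -0.1097  0.011 ]
pile fit (array([208.2589, 224.1932]), np.int32(533)) [ 0.4552 -0.11   -0.0045] [-0.0739 -0.002  -0.0376 -0.0712]
```

Checks: jar undersides fit at z≈0 and the pile top at z≈0.060, both as expected. Jar positions are tiny (.600,.090), small (.628,-.243), medium (.601,.252) and large (.635,-.065). The tiny lid is at (.4555,-.111). I'll turn the tool so it closes along world x, away from the yellow look-alike, then move over the pile.

Emit:
carry_out --claw '[6.5, 6.5, 6.5, 6.5, 6.5, 6.5, 6.5, 6.5, 6.5, 6.5]' --delta_pos '[[0, 0, 0], [0, 0, 0], [0, 0, 0], [0, 0, 0], [0, 0, 0], [0, 0, 0], [0, 0, 0], [0, 0, 0], [0, 0, 0], [0, 0, 0]]' --angular '[[0, 0, -0.1266], [0, 0, -0.1266], [0, 0, -0.1266], [0, 0, -0.1266], [0, 0, -0.1266], [0, 0, -0.1266], [0, 0, -0.1266], [0, 0, -0.1266], [0, 0, -0.1266], [0, 0, -0.1266]]' --force 20

```text
clock: 4.5
position: [0.1875, -0.5962, 0.2267]
ee_rot: [-2.216, -2.227, 0.0]
force: [0.7, 0.2, -0.4]
width: 0.708
gripper_force: 0.0
```

Emit:
carry_out --claw '[6.5, 6.5, 6.5, 6.5, 6.5, 6.5, 6.5, 6.5, 6.5, 6.5, 6.5, 6.5, 6.5, 6.5, 6.5, 6.5, 6.5, 6.5, 6.5, 6.5]' --delta_pos '[[2.425, 1.34, 0.135], [2.425, 1.34, 0.135], [2.425, 1.34, 0.135], [2.425, 1.34, 0.135], [2.425, 1.34, 0.135], [2.425, 1.34, 0.135], [2.425, 1.34, 0.135], [2.425, 1.34, 0.135], [2.425, 1.34, 0.135], [2.425, 1.34, 0.135], [2.425, 1.34, 0.135], [2.425, 1.34, 0.135], [2.425, 1.34, 0.135], [2.425, 1.34, 0.135], [2.425, 1.34, 0.135], [2.425, 1.34, 0.135], [2.425, 1.34, 0.135], [2.425, 1.34, 0.135], [2.425, 1.34, 0.135], [2.425, 1.34, 0.135]]' --angular '[[0, 0, 0], [0, 0, 0], [0, 0, 0], [0, 0, 0], [0, 0, 0], [0, 0, 0], [0, 0, 0], [0, 0, 0], [0, 0, 0], [0, 0, 0], [0, 0, 0], [0, 0, 0], [0, 0, 0], [0, 0, 0], [0, 0, 0], [0, 0, 0], [0, 0, 0], [0, 0, 0], [0, 0, 0], [0, 0, 0]]'

```text
clock: 6.5
position: [0.4561, -0.1103, 0.1999]
ee_rot: [2.221, 2.221, 0.0]
force: [0.5, 0.8, 0.6]
width: 0.709
gripper_force: 0.0
```

Emit:
carry_out --claw '[6.5, 6.5, 6.5, 6.5, 6.5, 6.5, 6.5, 6.5, 6.5, 6.5, 6.5, 6.5]' --delta_pos '[[-0.07, -0.06, 1.5], [0, 0, 2], [0, 0, 2], [0, 0, 2], [0, 0, 2], [0, 0, 2], [0, 0, 1.5], [0, 0, 1], [0, 0, 0.6], [0, 0, 0.4], [0, 0, 0], [0, 0, 0]]' --angular '[[0, 0, 0], [0, 0, 0], [0, 0, 0], [0, 0, 0], [0, 0, 0], [0, 0, 0], [0, 0, 0], [0, 0, 0], [0, 0, 0], [0, 0, 0], [0, 0, 0], [0, 0, 0]]'

```text
clock: 7.7
position: [0.4553, -0.112, 0.0502]
ee_rot: [2.221, 2.221, 0.001]
force: [-0.1, -0.2, 0.1]
width: 0.709
gripper_force: 0.0
```

Run:
```python
from h import *
S=arm.get_image('scene');T=arm.get_image('top'); o=arm.observe(); print(o['position'])
a=cv2.resize(S['frame'][175:250,165:255],(480,400),interpolation=cv2.INTER_CUBIC)
b=cv2.resize(T['frame'][196:246,263:303],(320,400),interpolation=cv2.INTER_CUBIC)
cv2.imwrite('pics/g1.png',np.hstack([a,b])[:,:,::-1])
```

```text
[ 0.45538268 -0.11201644  0.0502218 ]
```

View pics/g1.png

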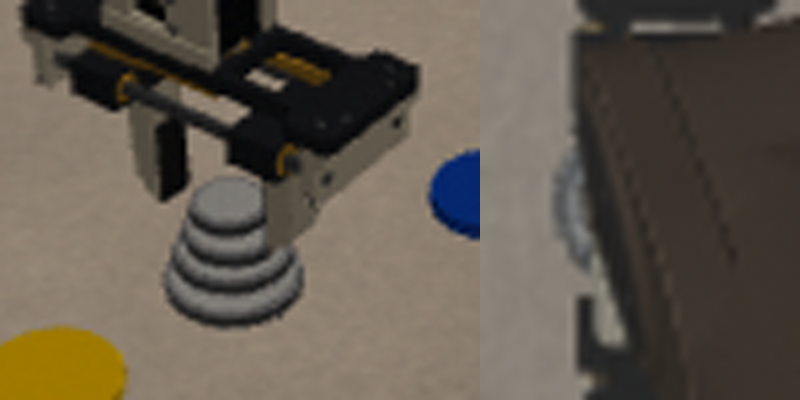

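The crop shows the fingers straddling the tiny lid at the right height, with the yellow and blue discs clear of them. Next I'll close and lift.

Emit:
carry_out --claw '[3, 3, 3, 3, 3, 3, 3, 3, 3, 3, 3, 3, 3, 3, 3, 3, 3]' --delta_pos '[[0, 0, 0], [0, 0, 0], [0, 0, 0], [0, 0, 0], [0, 0, 0], [0, 0, 0], [0, 0, 0], [0, 0, 0], [0, 0, -0.3], [0, 0, -0.7], [0, 0, -1.5], [0, 0, -2], [0, 0, -2], [0, 0, -2], [0, 0, -1.5], [0, 0, 0], [0, 0, 0]]' --angular '[[0, 0, 0], [0, 0, 0], [0, 0, 0], [0, 0, 0], [0, 0, 0], [0, 0, 0], [0, 0, 0], [0, 0, 0], [0, 0, 0], [0, 0, 0], [0, 0, 0], [0, 0, 0], [0, 0, 0], [0, 0, 0], [0, 0, 0], [0, 0, 0], [0, 0, 0]]'

```text
clock: 9.5
position: [0.4549, -0.112, 0.1498]
ee_rot: [2.221, 2.221, 0.0]
force: [-0.4, -0.7, -0.3]
width: 0.43
gripper_force: 20.0
```

Run:
```python
from h import *
np.set_printoptions(precision=4,suppress=True)
S=arm.get_image('scene');T=arm.get_image('top'); o=arm.observe(); print(o['position'],o['width'],o['gripper_force'])
x=o['position'];print(proj(S,x),x)
u,v=proj(S,x).astype(int)
a=cv2.resize(S['frame'][v-40:v+60,u-50:u+50],(500,500),interpolation=cv2.INTER_CUBIC); print('origin',u-50,v-40)
cv2.imwrite('pics/g2.png',a[:,:,::-1])
for r in arm.place_of('lid_tiny',S)[:3]: 
    c=np.array(r['centre'])*[512,384]; print(c,r['conf'],atz(S,c,x[2]-.005))
```

```text
[ 0.4544 -0.1119  0.1491] 0.4237493834129183 19.999895989894867
[204.8885 184.5778] [ 0.4544 -0.1119  0.1491]
origin 154 144
[205.6192 182.8992] 0.57 [ 0.446  -0.0995  0.1441]
```

View pics/g2.png

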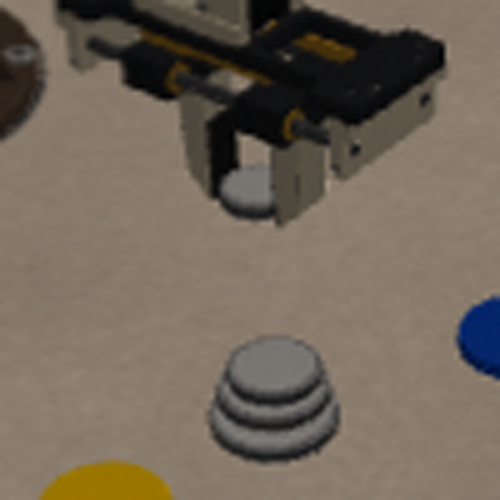

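Emit:
carry_out --claw '[3, 3, 3, 3, 3, 3, 3, 3, 3, 3, 3, 3, 3, 3]' --delta_pos '[[1.0, 0.7, 0], [1.675, 1.2125, 0], [1.675, 1.2125, 0], [1.675, 1.2125, 0], [1.675, 1.2125, 0], [1.675, 1.2125, 0], [1.675, 1.2125, 0], [1.675, 1.2125, 0], [1.675, 1.2125, 0], [1.675, 1.2125, 0], [1.675, 1.2125, 0], [2.35, 1.725, 0], [0, 0, 0], [0, 0, 0]]' --angular '[[0, 0, 0], [0, 0, 0], [0, 0, 0], [0, 0, 0], [0, 0, 0], [0, 0, 0], [0, 0, 0], [0, 0, 0], [0, 0, 0], [0, 0, 0], [0, 0, 0], [0, 0, 0], [0, 0, 0], [0, 0, 0]]'

```text
clock: 11.05
position: [0.6003, 0.0906, 0.1489]
ee_rot: [-2.219, -2.223, 0.001]
force: [-0.3, -0.2, -1.0]
width: 0.422
gripper_force: 20.0
```

Emit:
carry_out --claw '[3, 3, 3, 3, 3, 3, 3]' --delta_pos '[[0, -0.04, 1.5], [0, 0, 2], [0, 0, 2], [0, 0, 2], [0, 0, 1.2], [0, 0, 0.4], [0, 0, 0]]' --angular '[[0, 0, 0], [0, 0, 0], [0, 0, 0], [0, 0, 0], [0, 0, 0], [0, 0, 0], [0, 0, 0]]'

```text
clock: 11.75
position: [0.5997, 0.0887, 0.0582]
ee_rot: [-2.222, -2.221, 0.002]
force: [-0.3, 0.2, -0.4]
width: 0.424
gripper_force: 20.0
```

Run:
```python
from h import *
np.set_printoptions(precision=4,suppress=True)
S=arm.get_image('scene');T=arm.get_image('top'); o=arm.observe(); print(o['position'],o['width'],o['gripper_force'],o['force'])
x=o['position'];u,v=proj(S,x).astype(int)
a=cv2.resize(S['frame'][v-25:v+35,u-30:u+30],(480,480),interpolation=cv2.INTER_CUBIC); print('origin',u-30,v-25)
cv2.imwrite('pics/g3.png',a[:,:,::-1])
```

```text
[0.6005 0.0891 0.0594] 0.4253440448298261 19.999955892562866 [-0.1612  0.9522 -0.2342]
origin 263 170
```

View pics/g3.png

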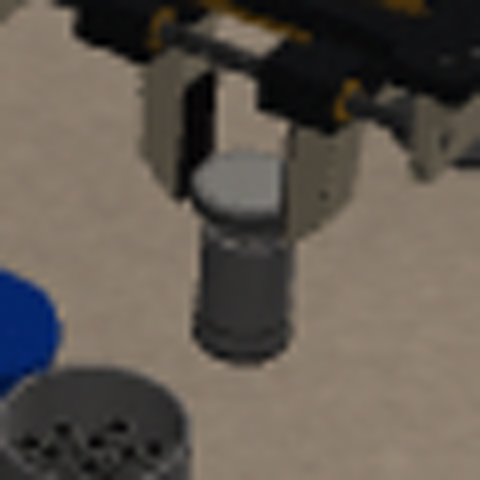

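The lid is above the tiny jar, within about 2 mm of centre and slightly right in the image. I'll nudge it left, lower and release.

Emit:
carry_out --claw '[3, 3, 3, 3, 3, 4.5, 5.5, 5.5, 5.5, 5.5, 5.5, 5.5, 5.5, 5.5]' --delta_pos '[[-0.08, -0.08, 0.3], [0, 0, 0.3], [0, 0, 0.2], [0, 0, 0.15], [0, 0, 0], [0, 0, 0], [0, 0, 0], [0, 0, 0], [0, 0, 0], [0, 0, -1], [0, 0, -2], [0, 0, -3], [0, 0, -2.5], [0, 0, 0]]' --angular '[[0, 0, 0], [0, 0, 0], [0, 0, 0], [0, 0, 0], [0, 0, 0], [0, 0, 0], [0, 0, 0], [0, 0, 0], [0, 0, 0], [0, 0, 0], [0, 0, 0], [0, 0, 0], [0, 0, 0], [0, 0, 0]]'

```text
clock: 13.25
position: [0.6015, 0.0892, 0.1387]
ee_rot: [2.219, 2.219, 0.009]
force: [0.5, 0.6, 0.6]
width: 0.601
gripper_force: 0.0
```

Run:
```python
from h import *
np.set_printoptions(precision=4,suppress=True)
S=arm.get_image('scene');T=arm.get_image('top'); o=arm.observe(); print(o['position'],o['width'],o['gripper_force'],o['force'])
a=cv2.resize(S['frame'][180:225,265:320],(440,360),interpolation=cv2.INTER_CUBIC)
b=cv2.resize(S['frame'][200:240,185:230],(360,320),interpolation=cv2.INTER_CUBIC);b=np.pad(b,((0,40),(0,0),(0,0)))
b2=cv2.resize(T['frame'][206:236,267:297],(240,240),interpolation=cv2.INTER_CUBIC);b2=np.pad(b2,((0,0),(0,560),(0,0)))
cv2.imwrite('pics/g4.png',np.vstack([np.hstack([a,b]),b2])[:,:,::-1])
```

```text
[0.5997 0.0883 0.1352] 0.5991231237127079 0.0 [ 0.2461 -0.3986 -0.1008]
```

View pics/g4.png

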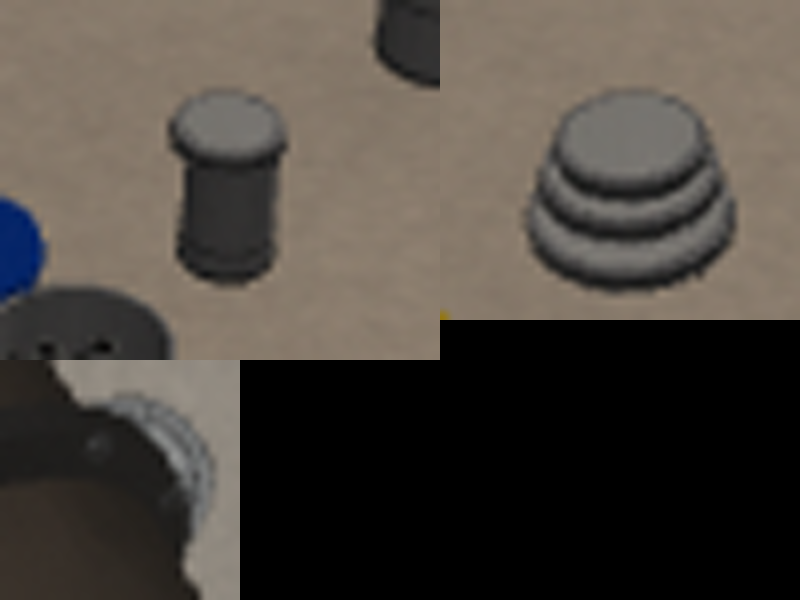

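The tiny lid is seated level and centred on its jar. The small lid's top face is now at scene (208.4,216.8).

Run:
```python
from h import *
S=arm.get_image('scene')
print(atz(S,(208.4,216.75),.045), atz(S,(207.6,212.4),.06), arm.observe()['position'])
```

```text
[ 0.45713658 -0.10944416  0.045     ] [ 0.45632161 -0.1105937   0.06      ] [0.59906904 0.08803752 0.13424344]
```

Emit:
carry_out --claw '[7.5, 7.5, 7.5, 7.5, 7.5, 7.5, 7.5, 7.5, 7.5, 7.5, 7.5, 7.5, 7.5, 7.5, 7.5, 7.5, 7.5, 7.5, 7.5, 7.5]' --delta_pos '[[-1.65, -1.19, 0], [-1.65, -1.19, 0], [-1.65, -1.19, 0], [-1.65, -1.19, 0], [-1.65, -1.19, 0], [-1.65, -1.19, 0], [-1.65, -1.19, 0], [-1.65, -1.19, 0], [-1.65, -1.19, 0], [-1.65, -1.19, 0], [-1.65, -1.19, 0], [-1.68, -1.18, 0], [0, 0, 0], [0, 0, 2], [0, 0, 2.5], [0, 0, 2.5], [0, 0, 1.7], [0, 0, 0.8], [0, 0, 0.4], [0, 0, 0]]' --angular '[[0, 0, 0], [0, 0, 0], [0, 0, 0], [0, 0, 0], [0, 0, 0], [0, 0, 0], [0, 0, 0], [0, 0, 0], [0, 0, 0], [0, 0, 0], [0, 0, 0], [0, 0, 0], [0, 0, 0], [0, 0, 0], [0, 0, 0], [0, 0, 0], [0, 0, 0], [0, 0, 0], [0, 0, 0], [0, 0, 0]]'

```text
clock: 15.4
position: [0.4566, -0.1097, 0.0351]
ee_rot: [-2.221, -2.221, 0.0]
force: [0.1, 0.4, 0.1]
width: 0.816
gripper_force: 0.0
```

Emit:
carry_out --claw '[4, 4, 4, 4, 4, 4, 4, 4, 4, 4, 4, 4, 4, 4, 4, 4, 4]' --delta_pos '[[0, 0, 0], [0, 0, 0], [0, 0, 0], [0, 0, 0], [0, 0, 0], [0, 0, 0], [0, 0, 0], [0, 0, 0], [0, 0, -0.3], [0, 0, -0.7], [0, 0, -1.5], [0, 0, -2], [0, 0, -2], [0, 0, -2.5], [0, 0, -2], [0, 0, 0], [0, 0, 0]]' --angular '[[0, 0, 0], [0, 0, 0], [0, 0, 0], [0, 0, 0], [0, 0, 0], [0, 0, 0], [0, 0, 0], [0, 0, 0], [0, 0, 0], [0, 0, 0], [0, 0, 0], [0, 0, 0], [0, 0, 0], [0, 0, 0], [0, 0, 0], [0, 0, 0], [0, 0, 0]]'

```text
clock: 17.1
position: [0.4566, -0.1102, 0.1454]
ee_rot: [2.221, 2.221, 0.0]
force: [-0.6, 0.5, -0.2]
width: 0.55
gripper_force: 20.0
```

Emit:
carry_out --claw '[4, 4, 4, 4, 4, 4, 4, 4, 4, 4, 4, 4, 4, 4, 4, 4, 4, 4, 4, 4]' --delta_pos '[[-0.6, 0, 0], [-1.11, 1.43, 0], [-1.11, 1.43, 0], [-1.11, 1.43, 0], [-1.11, 1.43, 0], [-1.11, 1.43, 0], [-1.11, 1.43, 0], [-1.11, 1.43, 0], [-1.11, 1.43, 0], [-1.11, 1.43, 0], [-1.11, 1.43, 0], [-1.11, 1.43, 0], [-0.53, 1.42, 0], [0, 0, 0], [0, 0, 2], [0, 0, 2], [0, 0, 2], [0, 0, 1.2], [0, 0, 0.4], [0, 0, 0]]' --angular '[[0, 0, 0], [0, 0, 0], [0, 0, 0], [0, 0, 0], [0, 0, 0], [0, 0, 0], [0, 0, 0], [0, 0, 0], [0, 0, 0], [0, 0, 0], [0, 0, 0], [0, 0, 0], [0, 0, 0], [0, 0, 0], [0, 0, 0], [0, 0, 0], [0, 0, 0], [0, 0, 0], [0, 0, 0], [0, 0, 0]]'

```text
clock: 19.1
position: [0.6276, -0.2433, 0.0687]
ee_rot: [-2.221, -2.221, 0.001]
force: [-0.5, -0.7, -1.0]
width: 0.547
gripper_force: 20.0
```

Run:
```python
from h import *
np.set_printoptions(precision=4,suppress=True)
S=arm.get_image('scene'); o=arm.observe(); print(o['position'],o['width'],o['gripper_force'],o['force'])
x=o['position'];u,v=proj(S,x).astype(int)
a=cv2.resize(S['frame'][v-25:v+35,u-30:u+30],(480,480),interpolation=cv2.INTER_CUBIC); print('origin',u-30,v-25)
b=cv2.resize(S['frame'][205:240,190:230],(320,280),interpolation=cv2.INTER_CUBIC);b=np.pad(b,((0,200),(0,0),(0,0)))
cv2.imwrite('pics/g5.png',np.hstack([a,b])[:,:,::-1])
for z in (.0,.069): print(proj(S,[.628,-.2435,z]))
```

```text
[ 0.6282 -0.2434  0.0695] 0.5484551315646111 19.999995231628418 [-0.3243 -0.1237  1.0474]
origin 198 239
[229.04   286.0776]
[228.2714 265.0028]
```

View pics/g5.png

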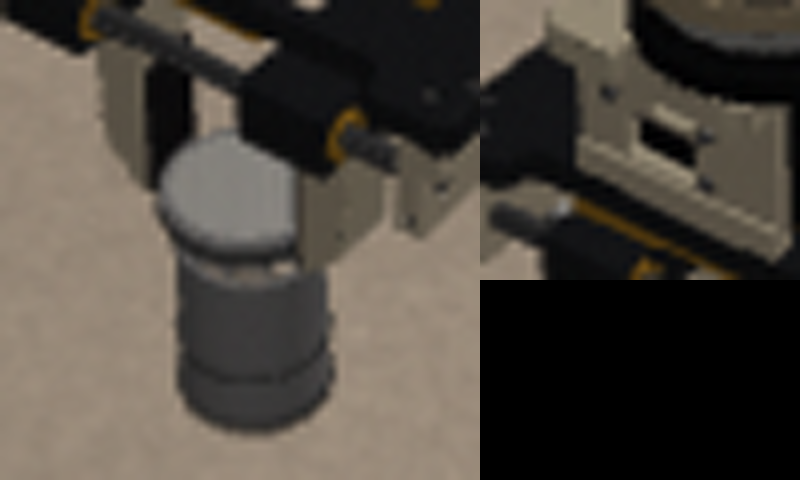

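The small lid is centred over its jar: the jar spans x 177–330 in the crop and the lid's left edge is at 160. I'll lower, release and rise.

Emit:
carry_out --claw '[4, 4, 4, 4, 4, 5.5, 6.5, 6.5, 6.5, 6.5, 6.5, 6.5, 6.5, 6.5]' --delta_pos '[[0, 0, 0.4], [0, 0, 0.3], [0, 0, 0.2], [0, 0, 0.1], [0, 0, 0], [0, 0, 0], [0, 0, 0], [0, 0, 0], [0, 0, 0], [0, 0, -1], [0, 0, -2], [0, 0, -3], [0, 0, -2], [0, 0, 0]]' --angular '[[0, 0, 0], [0, 0, 0], [0, 0, 0], [0, 0, 0], [0, 0, 0], [0, 0, 0], [0, 0, 0], [0, 0, 0], [0, 0, 0], [0, 0, 0], [0, 0, 0], [0, 0, 0], [0, 0, 0], [0, 0, 0]]'

```text
clock: 20.55
position: [0.6302, -0.2437, 0.1435]
ee_rot: [2.218, 2.217, 0.005]
force: [-0.7, 0.1, -0.3]
width: 0.71
gripper_force: 0.0
```

Emit:
carry_out --claw '[9, 9, 9, 9, 9, 9, 9, 9]' --delta_pos '[[1.0, -1.4, 0], [1.0, -1.4, 0], [1.0, -1.4, 0], [1.0, -1.4, 0], [1.0, -1.4, 0], [0, 0, 0], [0, 0, 0], [0, 0, 0]]' --angular '[[0, 0, 0], [0, 0, 0], [0, 0, 0], [0, 0, 0], [0, 0, 0], [0, 0, 0], [0, 0, 0], [0, 0, 0]]'

```text
clock: 21.35
position: [0.5587, -0.1941, 0.1393]
ee_rot: [2.222, 2.22, 0.0]
force: [0.1, 0.5, -0.5]
width: 0.979
gripper_force: 0.0
```

Run:
```python
from h import *
np.set_printoptions(precision=4,suppress=True)
S=arm.get_image('scene'); T=arm.get_image('top');o=arm.observe(); print(o['position'],o['width'])
a=cv2.resize(S['frame'][250:300,205:255],(400,400),interpolation=cv2.INTER_CUBIC)
b=cv2.resize(S['frame'][200:240,185:230],(360,320),interpolation=cv2.INTER_CUBIC);b=np.pad(b,((0,80),(0,0),(0,0)))
c=cv2.resize(T['frame'][210:235,270:295],(200,200),interpolation=cv2.INTER_CUBIC);c=np.pad(c,((0,0),(0,560),(0,0)))
cv2.imwrite('pics/g6.png',np.vstack([np.hstack([a,b]),c])[:,:,::-1])
```

```text
[ 0.5586 -0.194   0.1391] 0.9824908663142149
```

View pics/g6.png

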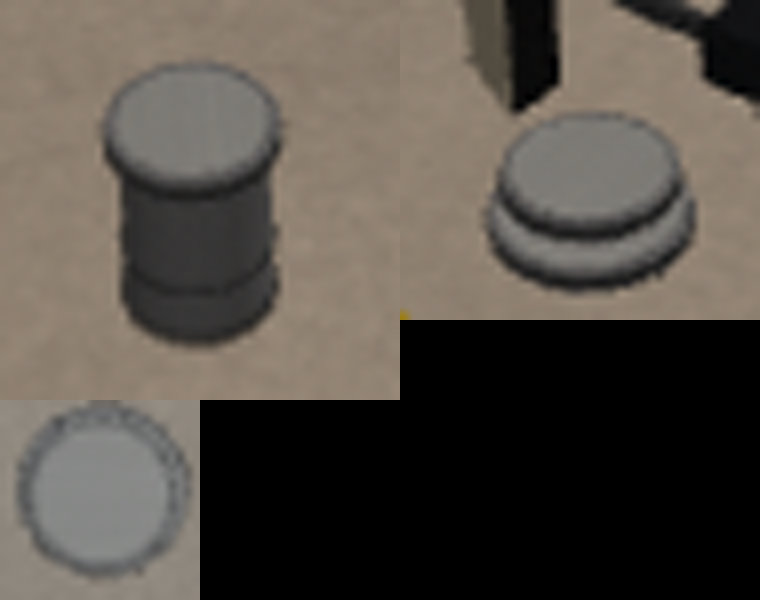

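The small lid is seated. The medium lid's top face is at scene (208.4,220.4) and top (282.0,221.1).

Run:
```python
from h import *
S=arm.get_image('scene');T=arm.get_image('top')
print(tri(S,(208.4,220.4),T,(282,221.1)),atz(S,(208.4,220.4),.03),atz(T,(282,221.1),.03),atz(T,(282.4,220.7),.011))
```

```text
[ 0.45432072 -0.10776116  0.03014932] [ 0.45448444 -0.1074153   0.03      ] [ 0.4540495  -0.10800162  0.03      ] [ 0.45552528 -0.11120144  0.011     ]
```

Emit:
carry_out --claw '[8.2, 8.2, 8.2, 8.2, 8.2, 8.2, 8.2, 8.2, 8.2, 8.2, 8.2, 8.2, 8.2, 8.2, 8.2, 8.2]' --delta_pos '[[1.22, -1.48, 0], [1.22, -1.48, 0], [1.22, -1.48, 0], [1.22, -1.48, 0], [1.22, -1.48, 0], [1.22, -1.48, 0], [1.23, -1.49, 0], [0, 0, 0], [0, 0, 2], [0, 0, 2.5], [0, 0, 2.5], [0, 0, 2.5], [0, 0, 1.2], [0, 0, 0.8], [0, 0, 0.42], [0, 0, 0]]' --angular '[[0, 0, 0], [0, 0, 0], [0, 0, 0], [0, 0, 0], [0, 0, 0], [0, 0, 0], [0, 0, 0], [0, 0, 0], [0, 0, 0], [0, 0, 0], [0, 0, 0], [0, 0, 0], [0, 0, 0], [0, 0, 0], [0, 0, 0], [0, 0, 0]]'

```text
clock: 23.15
position: [0.4548, -0.108, 0.0201]
ee_rot: [2.221, 2.221, 0.0]
force: [0.8, -1.0, 0.1]
width: 0.895
gripper_force: 0.0
```

Emit:
carry_out --claw '[5, 5, 5, 5, 5, 5, 5, 5, 5, 5, 5, 5, 5, 5, 5, 5, 5]' --delta_pos '[[0, 0, 0], [0, 0, 0], [0, 0, 0], [0, 0, 0], [0, 0, 0], [0, 0, 0], [0, 0, 0], [0, 0, 0], [0, 0, -0.3], [0, 0, -0.7], [0, 0, -1.5], [0, 0, -2.5], [0, 0, -3], [0, 0, -2.5], [0, 0, -2], [0, 0, 0], [0, 0, 0]]' --angular '[[0, 0, 0], [0, 0, 0], [0, 0, 0], [0, 0, 0], [0, 0, 0], [0, 0, 0], [0, 0, 0], [0, 0, 0], [0, 0, 0], [0, 0, 0], [0, 0, 0], [0, 0, 0], [0, 0, 0], [0, 0, 0], [0, 0, 0], [0, 0, 0], [0, 0, 0]]'

```text
clock: 24.85
position: [0.4543, -0.1081, 0.1452]
ee_rot: [2.221, 2.22, 0.0]
force: [-0.1, -0.5, -1.0]
width: 0.657
gripper_force: 20.0
```

Emit:
carry_out --claw '[5, 5, 5, 5, 5, 5, 5, 5, 5, 5, 5, 5, 5, 5, 5, 5, 5, 5, 5, 5]' --delta_pos '[[1.25, 0.51, 0], [2.25, 0.9175, 0], [2.25, 0.9175, 0], [2.25, 0.9175, 0], [2.25, 0.9175, 0], [2.25, 0.9175, 0], [2.25, 0.9175, 0], [2.25, 0.9175, 0], [2.25, 0.9175, 0], [2.25, 0.9175, 0], [2.25, 0.9175, 0], [2.25, 0.9175, 0], [2.25, 0.9175, 0], [2.25, 0.9175, 0], [2.25, 0.9175, 0], [2.25, 0.9175, 0], [0.99, 0.4075, 0], [0, 0, 0], [0, 0, 1.5], [0, 0, 1.5]]' --angular '[[0, 0, 0], [0, 0, 0], [0, 0, 0], [0, 0, 0], [0, 0, 0], [0, 0, 0], [0, 0, 0], [0, 0, 0], [0, 0, 0], [0, 0, 0], [0, 0, 0], [0, 0, 0], [0, 0, 0], [0, 0, 0], [0, 0, 0], [0, 0, 0], [0, 0, 0], [0, 0, 0], [0, 0, 0], [0, 0, 0]]'

```text
clock: 26.85
position: [0.6011, 0.2501, 0.1136]
ee_rot: [2.222, 2.219, -0.002]
force: [-0.6, 0.1, -1.2]
width: 0.655
gripper_force: 20.0
```

Emit:
carry_out --claw '[5, 5, 5, 5, 5]' --delta_pos '[[0, 0, 1.5], [0, 0, 1.3], [0, 0, 0.8], [0, 0, 0], [0, 0, 0]]' --angular '[[0, 0, 0], [0, 0, 0], [0, 0, 0], [0, 0, 0], [0, 0, 0]]'

```text
clock: 27.35
position: [0.6013, 0.2521, 0.0791]
ee_rot: [-2.221, -2.221, -0.0]
force: [-0.3, -0.3, -0.7]
width: 0.654
gripper_force: 20.0
```

Run:
```python
from h import *
np.set_printoptions(precision=4,suppress=True)
S=arm.get_image('scene'); o=arm.observe(); print(o['position'],o['width'],o['gripper_force'],o['force'])
x=o['position'];u,v=proj(S,x).astype(int)
a=cv2.resize(S['frame'][v-25:v+35,u-30:u+30],(480,480),interpolation=cv2.INTER_CUBIC); print('origin',u-30,v-25)
cv2.imwrite('pics/g7.png',a[:,:,::-1])
o=np.array([u-30,v-25])
for c in ([.601,.252],):
    t=np.linspace(0,2*np.pi,200)
    for lab,d,z in (('jarbot',.054,0),('jartop',.054,.07),('lidbot',.061,.080)):
        q=np.array([proj(S,[c[0]+d/2*np.cos(k),c[1]+d/2*np.sin(k),z]) for k in t]); q=(q-o+.5)*8; print(lab,q.min(0),q.max(0))
```

```text
[0.6016 0.2523 0.0795] 0.6534570287965344 19.99987095594406 [-0.0988  1.3936 -0.4066]
origin 292 139
jarbot [156.5054 342.0093] [296.2726 421.0424]
jartop [170.7161 190.0006] [314.4892 266.533 ]
lidbot [163.4624 162.8218] [326.5433 248.8338]
```

View pics/g7.png

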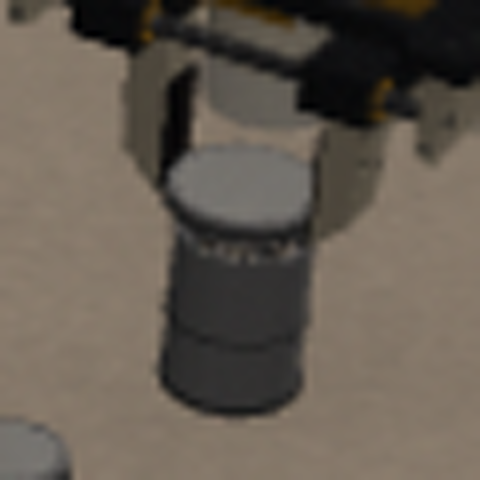

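Both the jar and the held lid sit the same few crop pixels from the projected model, so they are aligned with each other. I'll lower and release.

Emit:
carry_out --claw '[5, 5, 5, 5, 5, 6.5, 7.8, 7.8, 7.8, 7.8, 7.8, 7.8, 7.8, 7.8]' --delta_pos '[[0, 0, 0.4], [0, 0, 0.3], [0, 0, 0.2], [0, 0, 0.1], [0, 0, 0], [0, 0, 0], [0, 0, 0], [0, 0, 0], [0, 0, 0], [0, 0, -1], [0, 0, -2], [0, 0, -3], [0, 0, -1], [0, 0, 0]]' --angular '[[0, 0, 0], [0, 0, 0], [0, 0, 0], [0, 0, 0], [0, 0, 0], [0, 0, 0], [0, 0, 0], [0, 0, 0], [0, 0, 0], [0, 0, 0], [0, 0, 0], [0, 0, 0], [0, 0, 0], [0, 0, 0]]'

```text
clock: 28.8
position: [0.6023, 0.2527, 0.1413]
ee_rot: [2.221, 2.22, 0.006]
force: [0.6, 0.3, 0.3]
width: 0.852
gripper_force: 0.0
```

Emit:
carry_out --claw '[9, 9, 9, 9, 9, 9, 9, 9, 9, 9, 9, 9, 9, 9, 9, 9]' --delta_pos '[[-2.25, -0.9175, 0], [-2.25, -0.9175, 0], [-2.25, -0.9175, 0], [-2.25, -0.9175, 0], [-2.25, -0.9175, 0], [-2.25, -0.9175, 0], [-2.25, -0.9175, 0], [-2.25, -0.9175, 0], [-2.25, -0.9175, 0], [-2.25, -0.9175, 0], [-2.25, -0.9175, 0], [-2.25, -0.9175, 0], [0, 0, 0], [0, 0, 0], [0, 0, 0], [0, 0, 0]]' --angular '[[0, 0, 0], [0, 0, 0], [0, 0, 0], [0, 0, 0], [0, 0, 0], [0, 0, 0], [0, 0, 0], [0, 0, 0], [0, 0, 0], [0, 0, 0], [0, 0, 0], [0, 0, 0], [0, 0, 0], [0, 0, 0], [0, 0, 0], [0, 0, 0]]'

```text
clock: 30.4
position: [0.4913, -0.017, 0.1389]
ee_rot: [-2.22, -2.223, -0.001]
force: [0.1, -0.1, -0.8]
width: 0.981
gripper_force: 0.0
```

Run:
```python
from h import *
np.set_printoptions(precision=4,suppress=True)
S=arm.get_image('scene'); T=arm.get_image('top');o=arm.observe(); print(o['position'],o['width'])
a=cv2.resize(S['frame'][150:200,297:347],(400,400),interpolation=cv2.INTER_CUBIC)
b=cv2.resize(S['frame'][200:240,185:230],(360,320),interpolation=cv2.INTER_CUBIC);b=np.pad(b,((0,80),(0,0),(0,0)))
c=cv2.resize(T['frame'][210:235,270:295],(200,200),interpolation=cv2.INTER_CUBIC);c=np.pad(c,((0,0),(0,560),(0,0)))
cv2.imwrite('pics/g8.png',np.vstack([np.hstack([a,b]),c])[:,:,::-1])
```

```text
[ 0.4913 -0.0172  0.1389] 0.9808861181980061
```

View pics/g8.png

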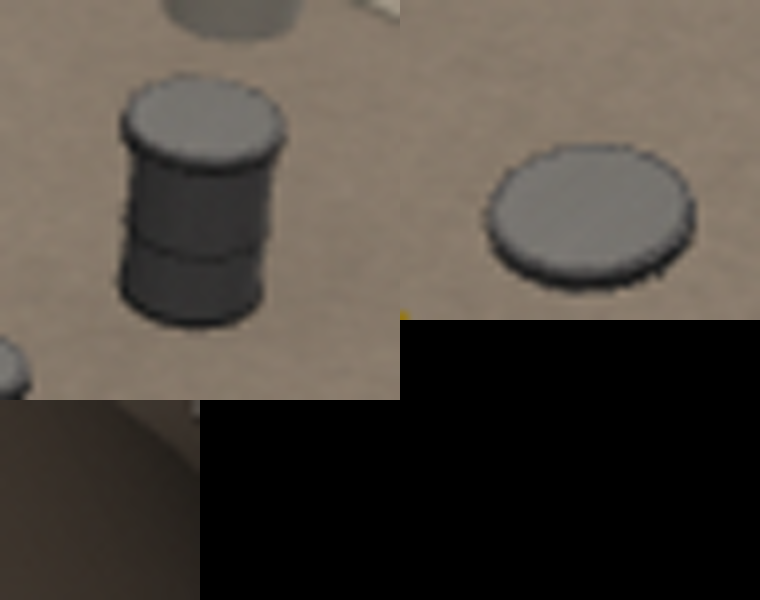

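The medium lid is seated. The large lid lies alone, with its top face at scene (208.2,225.6).

Run:
```python
from h import *
S=arm.get_image('scene')
print(atz(S,(208.2,225.6),.015))
c=max(cen(r['region']) for r in arm.trace('jar_large',S)[:1]) if 0 else [(cen(r['region']),r['conf']) for r in arm.trace('jar_large',S)[:2]]
print(c, hullc(S,[.635,-.065,0],[(.063,0),(.063,.08)]))
```

```text
[ 0.45580585 -0.11104546  0.015     ]
[((array([273.7480315 , 234.81552306]), 889), 0.79)] (array([273.337181  , 234.40238126]), 893.9396080281585)
```

Emit:
carry_out --claw '[8.9, 8.9, 8.9, 8.9, 8.9, 8.9, 8.9, 8.9, 8.9, 8.9, 8.9, 8.9, 8.9, 8.9, 8.9]' --delta_pos '[[-1.86, -0.7, 0], [-1.86, -0.7, 0], [-1.86, -0.7, 0], [-1.86, -0.7, 0], [-1.87, -0.72, 0], [0, 0, 0], [0, 0, 2], [0, 0, 2.5], [0, 0, 2.5], [0, 0, 2.5], [0, 0, 2], [0, 0, 1], [0, 0, 0.7], [0, 0, 0.32], [0, 0, 0]]' --angular '[[0, 0, 0], [0, 0, 0], [0, 0, 0], [0, 0, 0], [0, 0, 0], [0, 0, 0], [0, 0, 0], [0, 0, 0], [0, 0, 0], [0, 0, 0], [0, 0, 0], [0, 0, 0], [0, 0, 0], [0, 0, 0], [0, 0, 0]]'

```text
clock: 32.1
position: [0.4562, -0.111, 0.0041]
ee_rot: [2.221, 2.221, 0.0]
force: [-0.0, -0.0, -0.5]
width: 0.967
gripper_force: 0.0
```

Emit:
carry_out --claw '[6, 6, 6, 6, 6, 6, 6, 6, 6, 6, 6, 6, 6, 6, 6, 6, 6]' --delta_pos '[[0, 0, 0], [0, 0, 0], [0, 0, 0], [0, 0, 0], [0, 0, 0], [0, 0, 0], [0, 0, 0], [0, 0, 0], [0, 0, -0.3], [0, 0, -0.7], [0, 0, -1.5], [0, 0, -2.5], [0, 0, -3.5], [0, 0, -3.5], [0, 0, -2], [0, 0, 0], [0, 0, 0]]' --angular '[[0, 0, 0], [0, 0, 0], [0, 0, 0], [0, 0, 0], [0, 0, 0], [0, 0, 0], [0, 0, 0], [0, 0, 0], [0, 0, 0], [0, 0, 0], [0, 0, 0], [0, 0, 0], [0, 0, 0], [0, 0, 0], [0, 0, 0], [0, 0, 0], [0, 0, 0]]'

```text
clock: 33.8
position: [0.4557, -0.1113, 0.144]
ee_rot: [2.221, 2.22, -0.0]
force: [-0.1, 0.2, -1.2]
width: 0.756
gripper_force: 20.0
```

Emit:
carry_out --claw '[6, 6, 6, 6, 6, 6, 6, 6, 6, 6, 6, 6, 6, 6, 6, 6, 6, 6, 6]' --delta_pos '[[0.209, 0.8, 0], [0.419, 1.63, 0], [0.419, 1.63, 0], [0.419, 1.63, 0], [0.419, 1.63, 0], [0.419, 1.63, 0], [0.419, 1.63, 0], [0.419, 1.63, 0], [0.419, 1.63, 0], [0.419, 1.63, 0], [0.419, 1.63, 0], [0.211, 0.83, 0], [0, 0, 0], [0, 0, 1.5], [0, 0, 1.7], [0, 0, 1.5], [0, 0, 0.8], [0, 0, 0], [0, 0, 0]]' --angular '[[0, 0, 0], [0, 0, 0], [0, 0, 0], [0, 0, 0], [0, 0, 0], [0, 0, 0], [0, 0, 0], [0, 0, 0], [0, 0, 0], [0, 0, 0], [0, 0, 0], [0, 0, 0], [0, 0, 0], [0, 0, 0], [0, 0, 0], [0, 0, 0], [0, 0, 0], [0, 0, 0], [0, 0, 0]]'

```text
clock: 35.7
position: [0.6352, -0.0651, 0.089]
ee_rot: [2.222, 2.221, 0.0]
force: [0.3, 0.1, -0.5]
width: 0.756
gripper_force: 20.0
```

Run:
```python
from h import *
np.set_printoptions(precision=4,suppress=True)
S=arm.get_image('scene'); o=arm.observe(); print(o['position'],o['width'],o['gripper_force'],o['force'])
u,v=274,225
a=cv2.resize(S['frame'][v-35:v+35,u-35:u+35],(560,560),interpolation=cv2.INTER_CUBIC)
cv2.imwrite('pics/g9.png',a[:,:,::-1])
o=np.array([u-35,v-35]); t=np.linspace(0,2*np.pi,200);c=[.635,-.065]
for lab,d,z in (('jarbot',.063,0),('jartop',.063,.08),('lidbot',.070,.091),('lidtop',.07,.1)):
    q=np.array([proj(S,[c[0]+d/2*np.cos(k),c[1]+d/2*np.sin(k),z]) for k in t]); q=(q-o+.5)*8; print(lab,q.min(0),q.max(0))
```

```text
[ 0.6356 -0.065   0.0894] 0.754076527311022 19.999862015247345 [ 0.6843 -0.1203  0.2039]
jarbot [178.2818 390.7515] [371.2003 519.7998]
jartop [182.1255 201.3936] [382.7643 327.5498]
lidbot [171.4655 167.5182] [395.6338 307.173 ]
lidtop [171.8709 145.0659] [397.0513 284.2669]
```

View pics/g9.png

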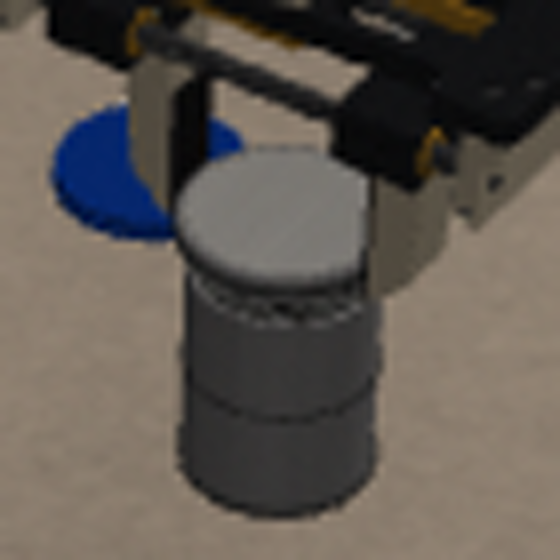

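The large lid is centred over its jar: jar 179–376 in the crop, lid's left edge at 176. I'll lower, release and back off.

Emit:
carry_out --claw '[6, 6, 6, 6, 6, 6, 7.5, 8.8, 8.8, 8.8, 8.8, 8.8, 8.8, 8.8, 8.8]' --delta_pos '[[0, 0, 0.4], [0, 0, 0.3], [0, 0, 0.2], [0, 0, 0.15], [0, 0, 0.05], [0, 0, 0], [0, 0, 0], [0, 0, 0], [0, 0, 0], [0, 0, 0], [0, 0, -1], [0, 0, -2], [0, 0, -3], [0, 0, -2], [0, 0, 0]]' --angular '[[0, 0, 0], [0, 0, 0], [0, 0, 0], [0, 0, 0], [0, 0, 0], [0, 0, 0], [0, 0, 0], [0, 0, 0], [0, 0, 0], [0, 0, 0], [0, 0, 0], [0, 0, 0], [0, 0, 0], [0, 0, 0], [0, 0, 0]]'

```text
clock: 37.25
position: [0.6372, -0.0646, 0.1618]
ee_rot: [2.219, 2.218, 0.006]
force: [0.9, 0.3, 0.5]
width: 0.956
gripper_force: 0.0
```

Emit:
carry_out --claw '[8.8, 8.8, 8.8, 8.8, 8.8, 8.8, 8.8, 8.8, 8.8, 8.8, 8.8, 8.8]' --delta_pos '[[0, -2, -1], [0, -2, -1], [0, -2, 0], [0, -2, 0], [0, -2, 0], [0, -2, 0], [0, -2, 0], [0, -2, 0], [0, -2, 0], [0, 0, 0], [0, 0, 0], [0, 0, 0]]' --angular '[[0, 0, 0], [0, 0, 0], [0, 0, 0], [0, 0, 0], [0, 0, 0], [0, 0, 0], [0, 0, 0], [0, 0, 0], [0, 0, 0], [0, 0, 0], [0, 0, 0], [0, 0, 0]]'

```text
clock: 38.45
position: [0.4559, -0.065, 0.1779]
ee_rot: [2.221, 2.221, 0.001]
force: [-0.5, -0.4, -1.2]
width: 0.96
gripper_force: 0.0
```

Run:
```python
from h import *
S=arm.get_image('scene');T=arm.get_image('top'); print(arm.observe()['position'])
a=cv2.resize(S['frame'][150:300,200:350],(600,600),interpolation=cv2.INTER_CUBIC)
b=cv2.resize(T['frame'][140:210,150:350],(200,70),interpolation=cv2.INTER_CUBIC);b=np.pad(b,((0,530),(0,0),(0,0)))
cv2.imwrite('pics/end.png',np.hstack([a,b])[:,:,::-1])
```

```text
[ 0.45587573 -0.06494766  0.17777817]
```

View pics/end.png

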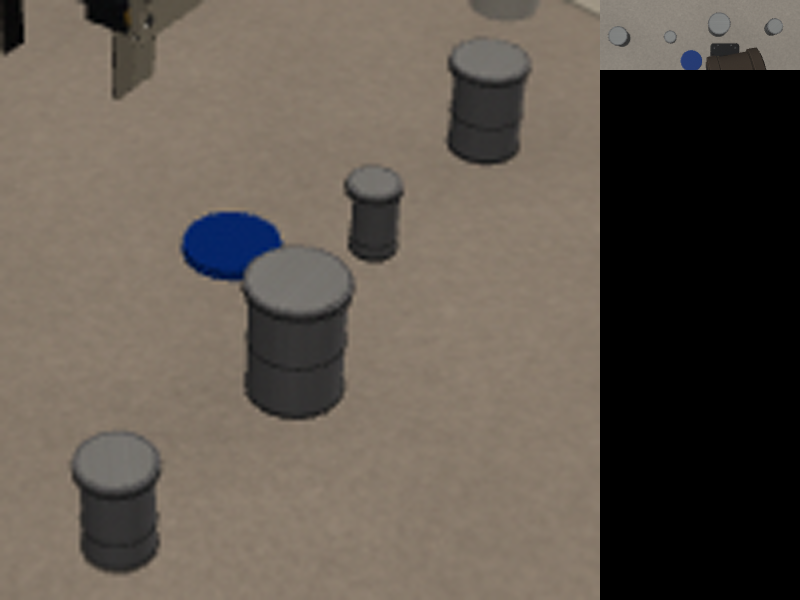

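All four jars have their own lids on, level and centred, and the arm is clear, so I'm handing in.

```bash
python3 -c "
from cell import arm
print(arm.sign_off())"
```

```text
the job is handed in; nothing more can be done
None
```

All four lids are on their own jars, level and centred in the last pictures; the job was handed in at about 38.6 s, and no verdict came back.

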